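# Transfer four palm planes to the other rack in reverse order

## Robot

A 7-joint arm with a two-finger parallel gripper is mounted at the origin on the work surface. World frame = base frame: x ahead of the robot, y to its left, z up, the work surface at z = 0. Lengths are in mm, angles in rad, forces in N, time in s.
With the tool pointing down it reaches from about 425 to 950 mm from the base axis. Payload 4.7 kg.
Tool frame: the origin (TCP) lies at the very end of the fingers, on their centre line; the grasp point (between the pads) lies 19 mm behind it; x points along the fingers, z is the direction in which the jaws open and shut, and the axes are right-handed (so a half turn about x gives the same grasp; the last joint's range is limited). The gripper opens to 85 mm and grips with 20 to 120 N. Pads are 22 mm wide; open, the fingers measure 114 mm over their backs; the gripper's body (76 mm by 85 mm) begins 54 mm behind the grasp point. The pads swing forward as they close: fully open they stand 13 mm farther back than shut.
Start: joints at [1.123, 0.469, -0.049, 1.532, 0.024, 1.141, -0.082], TCP at [274.545, -616.663, 231.335] pointing down, gripper open.
Joint ranges: [-2.59, 2.59], [-0.33, 1.99], [-1.39, 1.29], [0.1, 2.45], [-1.04, 4.18], [0.21, 1.99], [-2.66, 2.66]. Speed limits (rad/s): [2.57, 2.57, 3.14, 3.14, 3.14, 3.14, 3.14].

## Interface

Orientations are given as [roll, pitch, yaw] about the fixed x, y, z axes, in that order (R = Rz(yaw) Ry(pitch) Rx(roll)).
In Python, from bench import ctrl gives the robot as it stands. The module is installed in compiled form; this text tells all that it offers.
- The arm moves only by the tool play_rows, never from a script. Its arguments are lists of equal length, an entry for each row: "travel": the shift along the world's x, y, z as a fraction of full scale, a list of three; "angular": the turn, a rotation vector about the world's x, y, z as a fraction of full scale, a list of three; "gripper": the opening, from 0 (shut) to 1 (fully open). In form: {"travel": [[x, y, z], ...], "angular": [[wx, wy, wz], ...], "gripper": [gripper, ...]}. A call has 1 to 10 rows; each row is the pose to reach, as a shift and turn from the pose commanded when the call began, turning the shorter way round; what a row does not reach only later rows make up. Full scale, the value 1, is 0.75 m for a shift and 360 degrees for a turn. A row lasts 1/12 s, in which the tool goes at most 41.7 mm and 7.16 degrees, less where a joint would pass 70% of its speed; a pose out of reach is approached as far as the arm can. A call with a number of a shift or a turn outside -1 to 1 is refused whole. A call with a gripper value outside its range is refused whole. The fingers move at their own pace and stop on an object; "newtons" is the grip in N (left out, the last holds). Time passes only in rows, so rows that repeat a pose let the fingers close. It gives the time, the measured TCP pose, the force and the opening at its end, in the units of the state.
- ctrl.get_obs(): the state, without advancing time (a new reading comes with each control period).
- ctrl.camera(name): name is "scene" or "top" or "wrist"; returns a dict with "pixels" (384x512x3 uint8, red, green, blue), "K" (3x3 intrinsics, pixels), "k1" (the pictures are not rectified: a ray, as slopes to the right and down, at radius r is drawn at 1 + k1 r^2 times it, then the intrinsics apply), "xyz" and "attitude" of the camera in the world. Camera axes: x right, y up, looking along -z (the intrinsics and any distortion apply to the point x, -y, -z); pixel columns grow to the right and rows downward; lengths in mm; the calibration is good to about 2 mm. A picture is of the moment at which its call begins. There is no depth.
- ctrl.finish_job(): hands the job in, once; it reports no verdict.
The state is a dict: "clock": time; "joint_positions": joint angles; "qd": joint speeds; "joint_torque": joint torques, N m; "ee_pos": TCP position; "ee_rot": TCP orientation; "force": force on the tool from outside, world axes, zero at the start; "wrist_torque": the same for the moment, N m; "gripper_width": opening from 0.0 (shut) to 1.0 (fully open).
Only numpy, scipy, OpenCV 4.12 (cv2) and the standard library are available. Lean on these libraries where they do the work, as an engineer would, in place of code of your own. Each camera call takes 0.05 s, during which the arm holds its last target.

## Task

Move the four brass palm planes from the pale rack to the empty dark rack, one to a bay and in reverse order: seen from the robot, the plane that stood leftmost on the pale rack goes into the rightmost bay, the second from the left into the second from the right, and so on. Stand each one flat on the floor of its bay, near the middle and lengthwise along the bay, and never tip one over.

Things in the scene. Friction and masses are not known exactly. Their poses are not given: they have to be found in the camera images.
- plane_red_knob (a point): Centre of the red round knob of a small brass palm plane, 76 long (its x), 32 wide (y), 64 mm high, about 0.2 kg. Knob 26 mm across, from 36 to 64 mm above the sole, on a stem at the plane's middle; this point is on its axis, 50 mm above the sole. The brass body below is 24 mm high, a sloping steel iron rises to 30 mm at its +x end. z is up.
- plane_yellow_knob (a point): Centre of the yellow round knob of a small brass palm plane, 76 long (its x), 32 wide (y), 64 mm high, about 0.2 kg. Knob 26 mm across, from 36 to 64 mm above the sole, on a stem at the plane's middle; this point is on its axis, 50 mm above the sole. The brass body below is 24 mm high, a sloping steel iron rises to 30 mm at its +x end. z is up.
- plane_green_knob (a point): Centre of the green round knob of a small brass palm plane, 76 long (its x), 32 wide (y), 64 mm high, about 0.2 kg. Knob 26 mm across, from 36 to 64 mm above the sole, on a stem at the plane's middle; this point is on its axis, 50 mm above the sole. The brass body below is 24 mm high, a sloping steel iron rises to 30 mm at its +x end. z is up.
- plane_blue_knob (a point): Centre of the blue round knob of a small brass palm plane, 76 long (its x), 32 wide (y), 64 mm high, about 0.2 kg. Knob 26 mm across, from 36 to 64 mm above the sole, on a stem at the plane's middle; this point is on its axis, 50 mm above the sole. The brass body below is 24 mm high, a sloping steel iron rises to 30 mm at its +x end. z is up.
- saddle_red: Saddle painted red, a fixed flat plate 118 (x) by 48 (y) by 6 mm in the pale rack; at the start the plane with the red knob stands on it, so it keeps showing where that plane came from. Origin at the centre of its underside, x along its length, z up.
- saddle_yellow: Saddle painted yellow, a fixed flat plate 118 (x) by 48 (y) by 6 mm in the pale rack; at the start the plane with the yellow knob stands on it, so it keeps showing where that plane came from. Origin at the centre of its underside, x along its length, z up.
- saddle_green: Saddle painted green, a fixed flat plate 118 (x) by 48 (y) by 6 mm in the pale rack; at the start the plane with the green knob stands on it, so it keeps showing where that plane came from. Origin at the centre of its underside, x along its length, z up.
- saddle_blue: Saddle painted blue, a fixed flat plate 118 (x) by 48 (y) by 6 mm in the pale rack; at the start the plane with the blue knob stands on it, so it keeps showing where that plane came from. Origin at the centre of its underside, x along its length, z up.
- pale_rack: Pale plywood rack, full at the start, on either side of the bench: fixed board 130 (x) by 264 (y) by 12 mm, aluminium strips 18 mm high at both ends. Origin: centre of its underside, on the bench; x across the row, away from the robot, y along the row, to the robot's left (within 20 degrees), z up. Saddles in varying order at y = +93, +31, -31, -93 mm; planes' soles 18 mm above the bench.
- dark_rack: Dark wood rack, empty at the start, 120 (x) by 256 (y) mm, fixed; origin and axes like the pale rack's. Floor 12 mm above the bench; dividers 8 mm thick and 10 mm high part it into four bays centred at y = +93, +31, -31, -93 mm, each 54 (y) by 104 mm (x), with end lips 8 mm high. A plane standing in a bay has its knob centre 62 mm above the bench.

How it is judged (in metres and radians):
At the end, for the whole second after the job is handed in: Each plane stands in the dark-rack bay that mirrors its saddle's place (saddle at y, bay at -y): knob within 14 mm of the bay centre along the row, 15 mm across, 62 +-4 mm above the rack's underside, tilt under 0.08 rad, lengthwise within 0.35 rad; released and at rest (under 0.02 m/s) (((y of saddle_red in the frame of pale_rack between 0.078 and 0.108 m and y of plane_red_knob in the frame of dark_rack between -0.107 and -0.079 m) or (y of saddle_red in the frame of pale_rack between 0.016 and 0.046 m and y of plane_red_knob in the frame of dark_rack between -0.045 and -0.017 m) or (y of saddle_red in the frame of pale_rack between -0.046 and -0.016 m and y of plane_red_knob in the frame of dark_rack between 0.017 and 0.045 m) or (y of saddle_red in the frame of pale_rack between -0.108 and -0.078 m and y of plane_red_knob in the frame of dark_rack between 0.079 and 0.107 m)) and x of plane_red_knob in the frame of dark_rack between -0.015 and 0.015 m and z of plane_red_knob in the frame of dark_rack between 0.058 and 0.066 m and angle between the x axis of each of plane_red_knob, plane_yellow_knob, plane_green_knob, plane_blue_knob and the x axis of dark_rack, either way round below 0.35 rad and angle between each of plane_red_knob, plane_yellow_knob, plane_green_knob, plane_blue_knob's own z axis and vertical below 0.08 rad and linear speed of each of plane_red, plane_yellow, plane_green, plane_blue below 0.02 m/s and contact force between each of plane_red, plane_yellow, plane_green, plane_blue and the fingers below 0.05 N and ((y of saddle_yellow in the frame of pale_rack between 0.078 and 0.108 m and y of plane_yellow_knob in the frame of dark_rack between -0.107 and -0.079 m) or (y of saddle_yellow in the frame of pale_rack between 0.016 and 0.046 m and y of plane_yellow_knob in the frame of dark_rack between -0.045 and -0.017 m) or (y of saddle_yellow in the frame of pale_rack between -0.046 and -0.016 m and y of plane_yellow_knob in the frame of dark_rack between 0.017 and 0.045 m) or (y of saddle_yellow in the frame of pale_rack between -0.108 and -0.078 m and y of plane_yellow_knob in the frame of dark_rack between 0.079 and 0.107 m)) and x of plane_yellow_knob in the frame of dark_rack between -0.015 and 0.015 m and z of plane_yellow_knob in the frame of dark_rack between 0.058 and 0.066 m and ((y of saddle_green in the frame of pale_rack between 0.078 and 0.108 m and y of plane_green_knob in the frame of dark_rack between -0.107 and -0.079 m) or (y of saddle_green in the frame of pale_rack between 0.016 and 0.046 m and y of plane_green_knob in the frame of dark_rack between -0.045 and -0.017 m) or (y of saddle_green in the frame of pale_rack between -0.046 and -0.016 m and y of plane_green_knob in the frame of dark_rack between 0.017 and 0.045 m) or (y of saddle_green in the frame of pale_rack between -0.108 and -0.078 m and y of plane_green_knob in the frame of dark_rack between 0.079 and 0.107 m)) and x of plane_green_knob in the frame of dark_rack between -0.015 and 0.015 m and z of plane_green_knob in the frame of dark_rack between 0.058 and 0.066 m and ((y of saddle_blue in the frame of pale_rack between 0.078 and 0.108 m and y of plane_blue_knob in the frame of dark_rack between -0.107 and -0.079 m) or (y of saddle_blue in the frame of pale_rack between 0.016 and 0.046 m and y of plane_blue_knob in the frame of dark_rack between -0.045 and -0.017 m) or (y of saddle_blue in the frame of pale_rack between -0.046 and -0.016 m and y of plane_blue_knob in the frame of dark_rack between 0.017 and 0.045 m) or (y of saddle_blue in the frame of pale_rack between -0.108 and -0.078 m and y of plane_blue_knob in the frame of dark_rack between 0.079 and 0.107 m)) and x of plane_blue_knob in the frame of dark_rack between -0.015 and 0.015 m and z of plane_blue_knob in the frame of dark_rack between 0.058 and 0.066 m); the robot touches nothing.
It fails at once if a plane was tipped over (more than 0.7 rad from upright) (angle between any of plane_red_knob, plane_yellow_knob, plane_green_knob, plane_blue_knob's own z axis and vertical above 0.7 rad).
It also fails if it takes over 96 s, if anything falls off the work surface, if the arm or the gripper's body presses on something with over 40 N, if the wrist force passes 120 N, or if a joint passes its speed limit or range.

## Working session

There is one attempt and no reset: what is moved stays moved. The work goes in short steps, Python scripts to look and compute and a tool call to move; the robot and the scene stay as the last step left them, time stands still between calls to the robot, and variables do not carry over. Pictures are saved under pics/ and viewed, and the job is handed in when it is done.

Besides the shell and the picture viewer there is one more tool, called after "Call:" as name(argument=value, ...), one argument or row to a line, values as JSON. play_rows: Moves the arm, as the interface text tells. Its arguments: {"type":"object","properties":{"travel":{"type":"array"},"angular":{"type":"array"},"gripper":{"type":"array"},"newtons":{"type":"number"}},"required":["travel","angular","gripper"]}

```bash
mkdir -p pics; python3 - <<'E'
from bench import ctrl
import cv2,json
print(ctrl.get_obs())
for n in("scene","top"):
    c=ctrl.camera(n); cv2.imwrite(f"pics/{n}0.png",cv2.cvtColor(c["pixels"],cv2.COLOR_RGB2BGR)); print(n,c["K"],c["k1"],c["xyz"],c["attitude"])
E
```

```text
{'clock': 0.0, 'joint_positions': array([ 1.12309981,  0.46948766, -0.04859937,  1.53370818,  0.02409444,
        1.14098616, -0.0822991 ]), 'qd': array([ 0.00155843,  0.00048669,  0.00026583,  0.00048452,  0.0012602 ,
       -0.00041178, -0.00018143]), 'joint_torque': array([-1.41290989e-04, -5.10304499e+01, -4.68556979e-02, -2.37709111e+01,
        1.06393601e-02,  7.57714530e-03,  2.17106367e-05]), 'ee_pos': array([ 274.2702589 , -616.12166676,  230.2242346 ]), 'ee_rot': array([-3.10846406,  1.56879241,  2.0227559 ]), 'force': array([-0.45334305,  0.27504158,  0.92337627]), 'wrist_torque': array([-0.04579631,  0.02023224, -0.01294674]), 'gripper_width': 1.002949508584119}
scene [[392.07921865   0.         258.54084376]
 [  0.         392.07921865 193.47473542]
 [  0.           0.           1.        ]] -0.11071820322592907 [1045.74677694  129.00286045  924.20405122] [0.55873148 0.01072262 1.84138679]
top [[464.43477831   0.         259.83355836]
 [  0.         464.43477831 192.37498328]
 [  0.           0.           1.        ]] 0.038040350601346994 [ 443.63563838   14.54597757 1294.66271707] [ 0.08609377 -0.02028055 -1.59091549]
```

View pics/scene0.png

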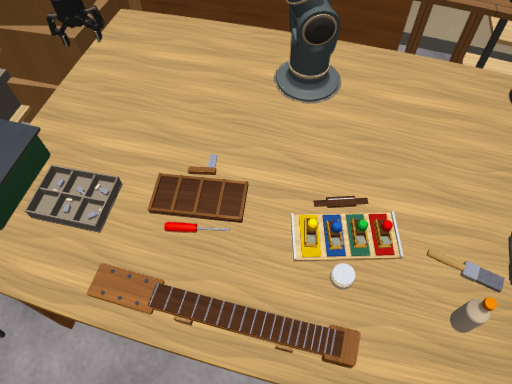

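View pics/top0.png

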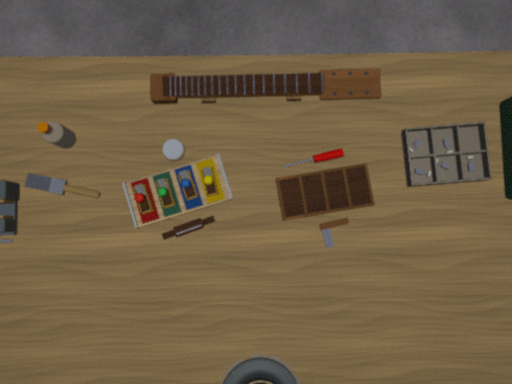

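The scene and top pictures agree: from robot-left to right the planes are red, green, blue and yellow, at about (140,197), (162,191), (185,183) and (208,180) in the top view. The dark rack is centred near (325,191). I'll enlarge both racks to read exact points.

```bash
cat > h.py <<'E'
import numpy as np,cv2
from scipy.spatial.transform import Rotation as R
from bench import ctrl
def cam(n):
    c=ctrl.camera(n); c["R"]=R.from_euler('xyz',c["attitude"]).as_matrix(); return c
def ray(c,u,v):
    p=cv2.undistortPoints(np.array([[[u,v]]],float),np.array(c["K"]),np.array([c["k1"],0,0,0,0.])).ravel()
    return c["R"]@np.array([p[0],-p[1],-1.])
def at(c,u,v,z):
    d=ray(c,u,v); o=np.array(c["xyz"]); return o+d*(z-o[2])/d[2]
def proj(c,P):
    q=c["R"].T@(np.array(P,float)-np.array(c["xyz"])); x,y=q[0]/-q[2],-q[1]/-q[2]; s=1+c["k1"]*(x*x+y*y)
    K=np.array(c["K"]); return np.array([K[0,0]*x*s+K[0,2],K[1,1]*y*s+K[1,2]])
def crop(c,u0,v0,w,h,s,f):
    im=cv2.cvtColor(c["pixels"],cv2.COLOR_RGB2BGR)[v0:v0+h,u0:u0+w]
    im=cv2.resize(im,None,fx=s,fy=s,interpolation=cv2.INTER_CUBIC)
    for k in range(0,w,10):
        cv2.putText(im,str(u0+k),(k*s,8),0,.3,(255,255,255),1); cv2.line(im,(k*s,10),(k*s,14),(255,255,255),1)
    for k in range(0,h,10):
        cv2.putText(im,str(v0+k),(0,k*s+4),0,.3,(255,255,255),1)
    cv2.imwrite(f,im)
E
python3 - <<'E'
from h import *
c=cam("top"); crop(c,115,145,125,90,6,"pics/tp.png"); crop(c,265,155,120,75,6,"pics/td.png")
c=cam("scene"); crop(c,280,185,130,80,6,"pics/sp.png"); crop(c,140,160,120,75,6,"pics/sd.png")
E
```

```text
(no output)
```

View pics/tp.png

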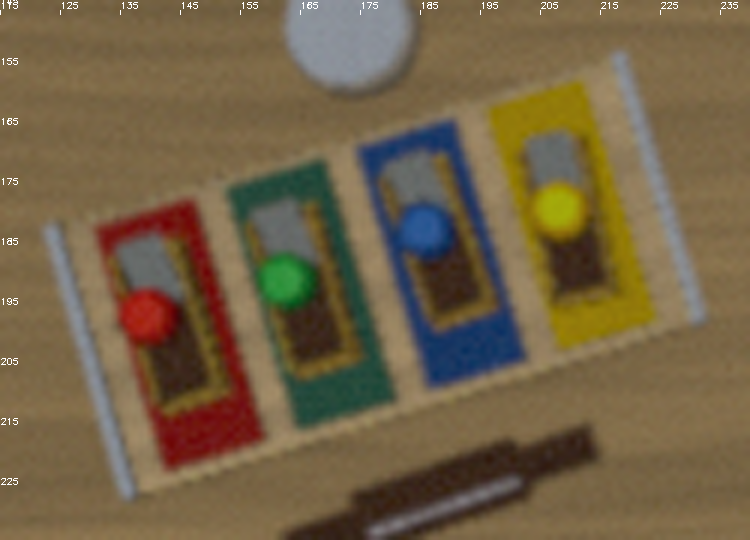

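View pics/td.png

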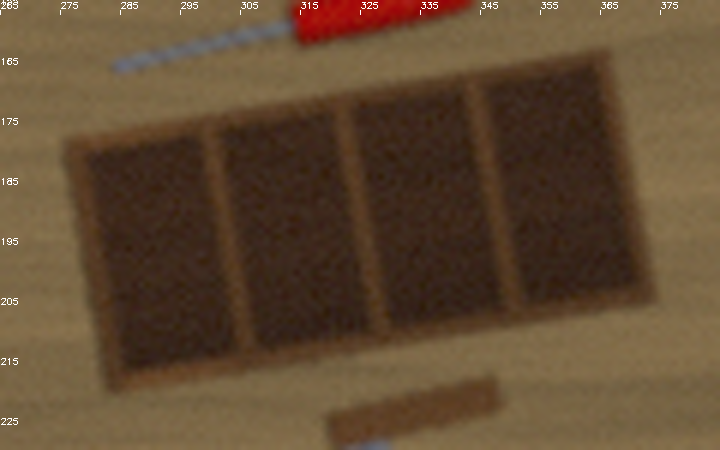

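View pics/sp.png

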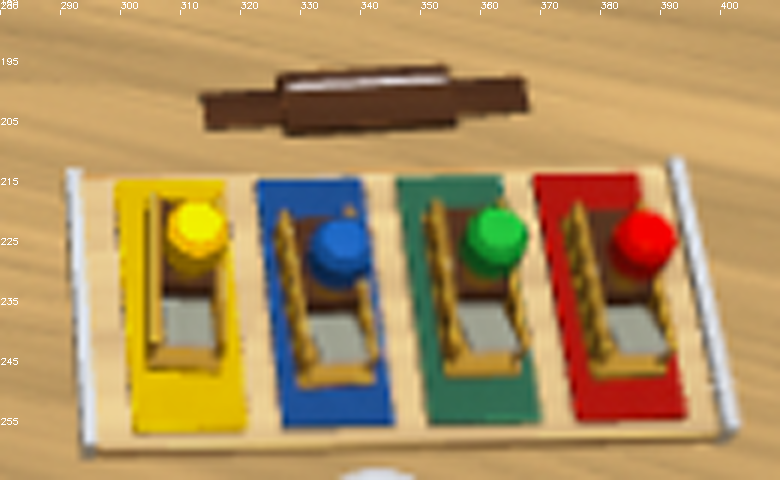

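View pics/sd.png

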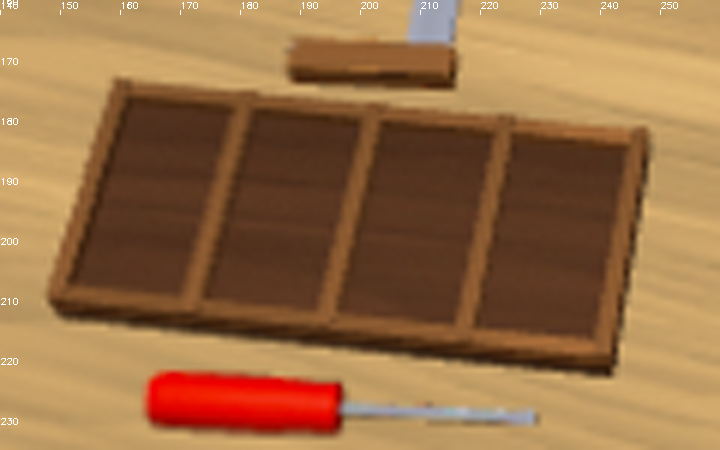

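```bash
cat > fit.py <<'E'
from h import *
from scipy.optimize import least_squares
T=cam("top");S=cam("scene")
f=lambda u0,v0:(lambda X,Y:((X+.5)/6-.5+u0,(Y+.5)/6-.5+v0))
tp,td,sp,sd=f(115,145),f(265,155),f(280,185),f(140,160)
kt=dict(red=(149,317),green=(287,280),blue=(427,231),yellow=(559,209))
ks=dict(red=(643,244),green=(496,240),blue=(342,252),yellow=(197,231))
for k in kt:
    print(k,"top",at(T,*tp(*kt[k]),68).round(1),"scene",at(S,*sp(*ks[k]),68).round(1))
# dark rack corners: (+x,+y),(+x,-y),(-x,-y),(-x,+y)
loc=np.array([[60,128],[60,-128],[-60,-128],[-60,128]],float)
t=[(66,140),(606,49),(655,297),(110,388)]; s=[(611,350),(52,296),(115,81),(648,130)]
def rp(p,loc,z):
    c,s_=np.cos(p[2]),np.sin(p[2]); return [(p[0]+c*a-s_*b,p[1]+s_*a+c*b,z) for a,b in loc]
def fit(loc,obs,z,p0):
    def r(p):
        return np.concatenate([proj(cm,P)-q for cm,qs in obs for P,q in zip(rp(p,loc,z),qs)])
    return least_squares(r,p0)
for nm,ob in (("both",[(T,[td(*q) for q in t]),(S,[sd(*q) for q in s])]),("top",[(T,[td(*q) for q in t])]),("scene",[(S,[sd(*q) for q in s])])):
    q=fit(loc,ob,21,[500,-150,.15]); print("dark",nm,q.x.round(3),np.abs(q.fun).max().round(2))
# saddles top z=18
loc=np.array([[59,24],[59,-24],[-59,-24],[-59,24]],float)
sa=dict(red=[(97,226),(195,200),(266,437),(166,470)],green=[(228,187),(326,160),(397,400),(300,428)],blue=[(359,147),(456,121),(526,358),(430,388)],yellow=[(489,108),(583,81),(655,320),(562,349)])
for k in sa:
    q=fit(loc,[(T,[tp(*x) for x in sa[k]])],18,[500,200,.25]); print("saddle",k,q.x.round(3),np.abs(q.fun).max().round(2))
o=ctrl.get_obs(); print(R.from_euler('xyz',o["ee_rot"]).as_matrix().round(3))
E
python3 fit.py
```

```text
red top [541.5 304.3  68. ] scene [539.  307.8  68. ]
green top [556.7 244.3  68. ] scene [552.8 248.2  68. ]
blue top [577.3 183.   68. ] scene [574.7 187.5  68. ]
yellow top [586.  124.9  68. ] scene [580.6 128.1  68. ]
dark both [ 5.52205e+02 -1.90166e+02  1.51000e-01] 1.61
dark top [ 5.53874e+02 -1.92111e+02  1.49000e-01] 0.88
dark scene [ 5.50509e+02 -1.88363e+02  1.55000e-01] 0.65
saddle red [5.38020e+02 3.01686e+02 2.79000e-01] 0.91
saddle green [5.54990e+02 2.42019e+02 2.79000e-01] 0.73
saddle blue [5.72420e+02 1.82756e+02 2.75000e-01] 0.83
saddle yellow [5.89362e+02 1.23370e+02 2.79000e-01] 0.73
[[-0.     0.914  0.407]
 [ 0.001  0.407 -0.914]
 [-1.    -0.    -0.001]]
```

The two cameras differ by a steady 4 mm or so. The averages are consistent with the given sizes: row length is 185.6 mm against 186, pale yaw is 0.28 and dark yaw is 0.15. I'll go over the dark rack and refine with the wrist camera.

Call:
play_rows(
  travel=[
    [0.05,0.075,0.03],
    [0.1,0.15,0.05],
    [0.15,0.225,0.05],
    [0.2,0.3,0.05],
    [0.25,0.375,0.05],
    [0.3,0.45,0.05],
    [0.32,0.5,0.05],
    [0.34,0.53,0.05],
    [0.36,0.56,0.05],
    [0.36,0.56,0.05],
  ],
  angular=[
    [0,0,-0.01],
    [0,0,-0.02],
    [0,0,-0.03],
    [0,0,-0.04],
    [0,0,-0.0427],
    [0,0,-0.0427],
    [0,0,-0.0427],
    [0,0,-0.0427],
    [0,0,-0.0427],
    [0,0,-0.0427],
  ],
  gripper=[0.53,0.53,0.53,0.53,0.53,0.53,0.53,0.53,0.53,0.53],
  newtons=40,
)

```text
clock: 1.13
ee_pos: [499.4, -268.3, 267.9]
ee_rot: [0.62, 1.57, -0.8]
force: [1.4, -0.4, -0.0]
gripper_width: 0.531
```

Call:
play_rows(
  travel=[
    [0,0,0],
    [0,0,0],
  ],
  angular=[
    [0,0,0],
    [0,0,0],
  ],
  gripper=[0.53,0.53],
)

```text
clock: 1.3
ee_pos: [500.4, -266.8, 267.7]
ee_rot: [2.099, 1.57, 0.685]
force: [-0.4, -1.4, 0.7]
gripper_width: 0.53
```

```bash
python3 - <<'E'
from h import *
o=ctrl.get_obs(); print(o["clock"],o["ee_pos"],o["gripper_width"]); print(R.from_euler('xyz',o["ee_rot"]).as_matrix().round(3))
c=cam("wrist"); cv2.imwrite("pics/w1.png",cv2.cvtColor(c["pixels"],cv2.COLOR_RGB2BGR)); print(c["K"],c["k1"],c["xyz"],c["attitude"])
E
```

```text
1.3 [ 500.40436333 -266.82937384  267.74387845] 0.5299138956425956
[[ 0.001  0.988  0.157]
 [ 0.001  0.157 -0.988]
 [-1.     0.001 -0.   ]]
[[281.48242634   0.         255.28420712]
 [  0.         281.48242634 187.64657652]
 [  0.           0.           1.        ]] -0.07124744677303953 [ 566.19481604 -256.37620289  410.60693341] [-2.67531091e-01  1.21386547e-03 -1.41342502e+00]
```

View pics/w1.png

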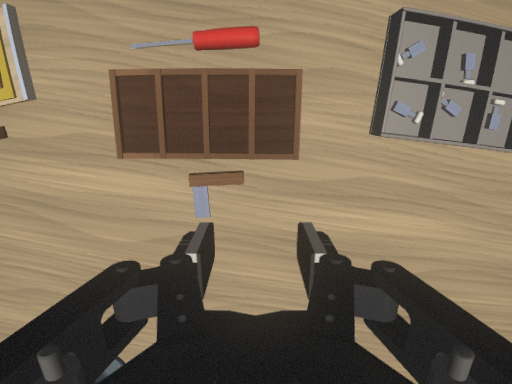

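The wrist view shows the whole dark rack, with top-face corners at about (111,70), (302,69), (299,159) and (117,159). I'll fit those in an enlarged crop.

```bash
python3 - <<'E'
from h import *
c=cam("wrist"); crop(c,100,55,210,115,3,"pics/w1c.png")
for uv in [(111,70),(302,69),(299,159),(117,159)]: print(at(c,*uv,21).round(1))
E
```

```text
[589.9 -61.4  21. ]
[ 626.8 -311.    21. ]
[ 509.5 -329.3   21. ]
[470.9 -74.5  21. ]
```

View pics/w1c.png

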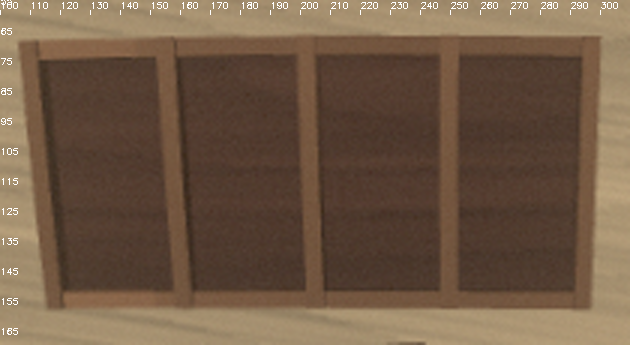

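```bash
cat > rackfit.py <<'E'
from h import *
from scipy.optimize import least_squares
def fitr(c,uv,loc,z,p0):
    def r(p):
        co,s=np.cos(p[2]),np.sin(p[2])
        return np.concatenate([proj(c,(p[0]+co*a-s*b,p[1]+s*a+co*b,z))-q for (a,b),q in zip(loc,uv)])
    q=least_squares(r,p0); return q.x.round(3),np.abs(q.fun).max().round(2)
E
python3 - <<'E'
from rackfit import *
c=cam("wrist"); print(c["xyz"],c["attitude"])
g=lambda X,Y:((X+.5)/3-.5+100,(Y+.5)/3-.5+55)
uv=[g(20,42),g(600,38),g(590,307),g(48,308)]
print(fitr(c,uv,[[60,128],[60,-128],[-60,-128],[-60,128]],21,[550,-190,.15]))
E
```

```text
[ 564.29594572 -260.66465254  410.27116225] [-2.68932461e-01  1.25206398e-04 -1.42084244e+00]
(array([ 5.50223e+02, -1.91743e+02,  1.46000e-01]), np.float64(0.82))
```

Call:
play_rows(
  travel=[
    [0.005,0.05,0],
    [0.01,0.1,0],
    [0.02,0.15,0],
    [0.03,0.2,0],
    [0.04,0.25,0],
    [0.045,0.3,0],
    [0.05,0.35,0],
    [0.05,0.4,0],
    [0.05,0.45,0],
    [0.05,0.48,0],
  ],
  angular=[
    [0,0,0.005],
    [0,0,0.01],
    [0,0,0.015],
    [0,0,0.02],
    [0,0,0.02],
    [0,0,0.02],
    [0,0,0.02],
    [0,0,0.02],
    [0,0,0.02],
    [0,0,0.02],
  ],
  gripper=[0.53,0.53,0.53,0.53,0.53,0.53,0.53,0.53,0.53,0.53],
)

```text
clock: 2.28
ee_pos: [536.0, 92.6, 267.7]
ee_rot: [2.664, 1.569, 1.37]
force: [0.5, 0.5, -0.3]
gripper_width: 0.532
```

Call:
play_rows(
  travel=[
    [0,0.06,0],
    [0,0.06,0],
    [0,0.06,0],
    [0,0.06,0],
    [0,0.06,0],
  ],
  angular=[
    [0,0,0],
    [0,0,0],
    [0,0,0],
    [0,0,0],
    [0,0,0],
  ],
  gripper=[0.53,0.53,0.53,0.53,0.53],
)

```text
clock: 2.7
ee_pos: [536.7, 132.2, 267.3]
ee_rot: [-0.437, 1.569, -1.736]
force: [0.3, 0.1, 0.0]
gripper_width: 0.526
```

```bash
python3 - <<'E'
from h import *
o=ctrl.get_obs(); print(o["clock"],o["ee_pos"],np.abs(o["qd"]).max()); print(R.from_euler('xyz',o["ee_rot"]).as_matrix().round(3))
c=cam("wrist"); cv2.imwrite("pics/w2.png",cv2.cvtColor(c["pixels"],cv2.COLOR_RGB2BGR)); print(c["xyz"],c["attitude"])
E
```

```text
2.7 [536.73094414 132.16083088 267.31319538] 0.00394212061752747
[[-0.     0.963  0.269]
 [-0.001  0.269 -0.963]
 [-1.    -0.001  0.001]]
[600.99456221 150.40421417 410.10125734] [-2.68816751e-01 -4.50544562e-04 -1.29867100e+00]
```

View pics/w2.png

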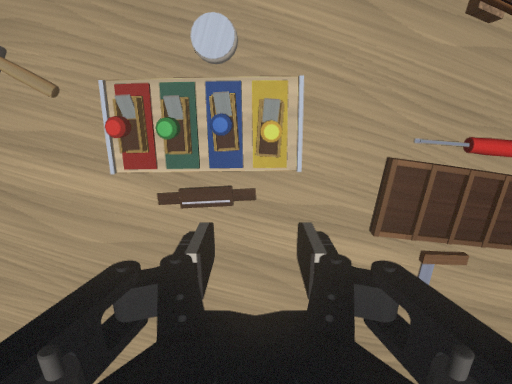

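The wrist view shows the four knobs at about red (116,127), green (166,128), blue (221,124) and yellow (271,131). I'll enlarge it to refine those.

```bash
python3 - <<'E'
from h import *
c=cam("wrist"); crop(c,95,70,215,110,3,"pics/w2c.png")
for uv in [(116,127),(166,128),(221,124),(271,131)]: print(at(c,*uv,68).round(1))
E
```

```text
[538.4 308.6  68. ]
[553.1 248.5  68. ]
[575.1 185.6  68. ]
[583.1 125.8  68. ]
```

View pics/w2c.png

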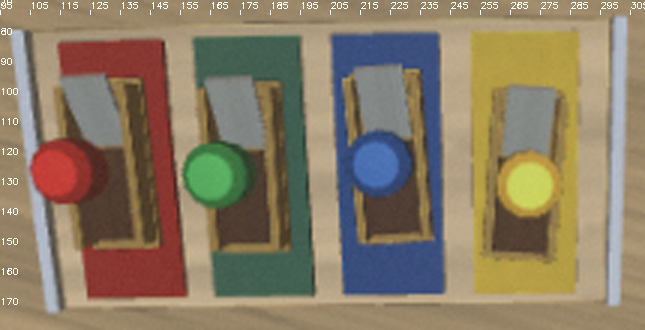

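All three cameras now agree within 3 mm, so I'll pick up yellow.

Call:
play_rows(
  travel=[
    [0.03,-0.004,-0.02],
    [0.062,-0.008,-0.05],
    [0.062,-0.008,-0.1],
    [0.062,-0.008,-0.15],
    [0.062,-0.008,-0.19],
    [0.062,-0.008,-0.21],
    [0.062,-0.008,-0.23],
    [0.062,-0.008,-0.23],
  ],
  angular=[
    [0,0,0],
    [0,0,0],
    [0,0,0],
    [0,0,0],
    [0,0,0],
    [0,0,0],
    [0,0,0],
    [0,0,0],
  ],
  gripper=[0.53,0.53,0.53,0.53,0.53,0.53,0.53,0.53],
)

```text
clock: 3.47
ee_pos: [580.8, 126.5, 91.7]
ee_rot: [-1.511, 1.564, -2.808]
force: [-0.3, 0.2, -0.2]
gripper_width: 0.528
```

```bash
python3 - <<'E'
from h import *
o=ctrl.get_obs(); print(o["clock"],o["ee_pos"])
c=cam("wrist"); cv2.imwrite("pics/w3.png",cv2.cvtColor(c["pixels"],cv2.COLOR_RGB2BGR))
E
```

```text
3.4667 [580.77033343 126.54912198  91.6695629 ]
```

View pics/w3.png

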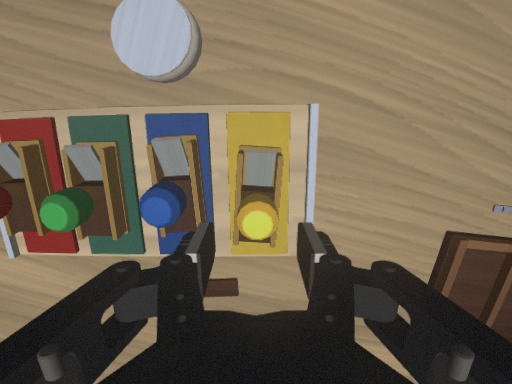

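The yellow knob at (257,222) is centred between the jaws at column 256 or so. I'll go down and grip.

Call:
play_rows(
  travel=[
    [0,0,-0.03],
    [0,0,-0.05],
    [0,0,-0.06],
    [0,0,-0.06],
    [0,0,-0.06],
    [0,0,-0.06],
    [0,0,-0.06],
    [0,0,-0.06],
    [0,0,-0.06],
  ],
  angular=[
    [0,0,0],
    [0,0,0],
    [0,0,0],
    [0,0,0],
    [0,0,0],
    [0,0,0],
    [0,0,0],
    [0,0,0],
    [0,0,0],
  ],
  gripper=[0.53,0.53,0.53,0.53,0,0,0,0,0],
)

```text
clock: 4.27
ee_pos: [583.9, 128.7, 51.5]
ee_rot: [1.262, 1.568, -0.033]
force: [-0.2, -1.3, 6.2]
gripper_width: 0.284
```

Call:
play_rows(
  travel=[
    [0,0,0],
    [0,0,0],
    [0,0,0.01],
    [0,0,0.02],
    [0,0,0.03],
  ],
  angular=[
    [0,0,0],
    [0,0,0],
    [0,0,0],
    [0,0,0],
    [0,0,0],
  ],
  gripper=[0,0,0,0,0],
)

```text
clock: 4.68
ee_pos: [582.1, 129.2, 72.9]
ee_rot: [-1.988, 1.57, 3.001]
force: [-0.9, 0.2, -2.5]
gripper_width: 0.289
```

```bash
python3 - <<'E'
from h import *
o=ctrl.get_obs(); print(o["clock"],o["ee_pos"],o["force"])
c=cam("wrist"); cv2.imwrite("pics/w4.png",cv2.cvtColor(c["pixels"],cv2.COLOR_RGB2BGR))
E
```

```text
4.6833 [582.11735025 129.22243738  72.86998143] [-0.93797049  0.18285119 -2.50305215]
```

View pics/w4.png

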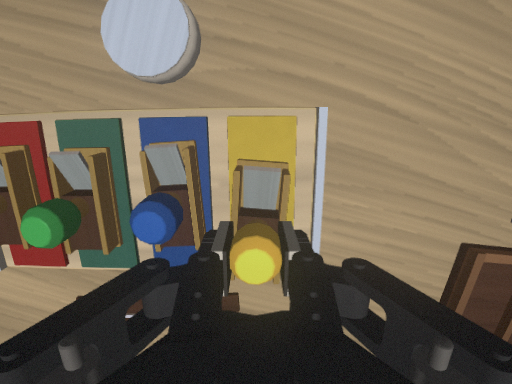

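Gripped: width is 24.6 mm and the load is about 2.5 N. Next I'll carry it to the leftmost dark bay.

Call:
play_rows(
  travel=[
    [0,0,0.04],
    [-0.01,-0.03,0.063],
    [-0.02,-0.08,0.063],
    [-0.03,-0.13,0.063],
    [-0.04,-0.18,0.063],
    [-0.05,-0.23,0.063],
    [-0.057,-0.27,0.063],
    [-0.059,-0.295,0.063],
    [-0.059,-0.304,0.05],
    [-0.059,-0.304,0.04],
  ],
  angular=[
    [0,0,0],
    [0,0,-0.004],
    [0,0,-0.008],
    [0,0,-0.012],
    [0,0,-0.016],
    [0,0,-0.0195],
    [0,0,-0.0195],
    [0,0,-0.0195],
    [0,0,-0.0195],
    [0,0,-0.0195],
  ],
  gripper=[0,0,0,0,0,0,0,0,0,0],
)

```text
clock: 5.57
ee_pos: [538.3, -101.2, 102.2]
ee_rot: [0.558, 1.57, -0.864]
force: [-0.7, -0.2, -3.2]
gripper_width: 0.284
```

```bash
cat > look.py <<'E'
import sys
from h import *
o=ctrl.get_obs(); print(o["clock"],o["ee_pos"].round(1),o["force"].round(1),np.abs(o["qd"]).max().round(3)); print(R.from_euler('xyz',o["ee_rot"]).as_matrix().round(3)[:,2])
c=cam("wrist"); cv2.imwrite(f"pics/{sys.argv[1]}.png",cv2.cvtColor(c["pixels"],cv2.COLOR_RGB2BGR))
E
python3 look.py w5
```

```text
5.5667 [ 538.3 -101.2  102.2] [-0.7 -0.2 -3.2] 0.183
[ 0.149 -0.989  0.001]
```

View pics/w5.png

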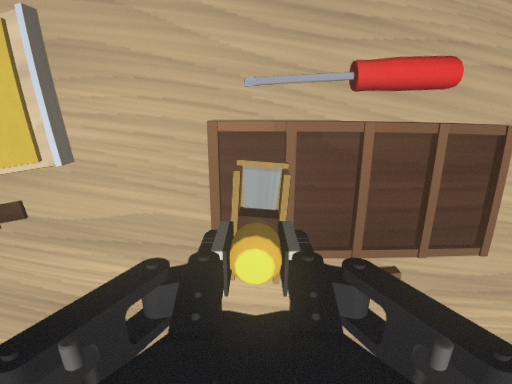

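```bash
python3 - <<'E'
from rackfit import *
c=cam("wrist"); crop(c,195,110,320,155,2,"pics/w5c.png")
o=ctrl.get_obs(); print(o["ee_pos"])
print(fitr(c,[(208,121),(511,125),(493,257)],[[60,128],[60,-128],[-60,-128]],21,[550,-190,.15]))
E
```

```text
[537.29437122 -97.339843   100.85827187]
(array([ 5.49548e+02, -1.87679e+02,  1.60000e-01]), np.float64(6.75))
```

View pics/w5c.png

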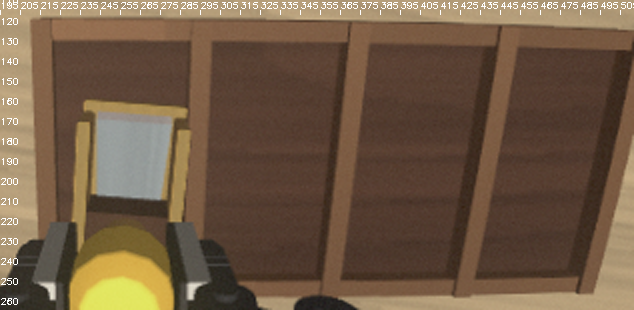

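```bash
python3 - <<'E'
from rackfit import *
c=cam("wrist")
o=ctrl.get_obs(); print(o["ee_pos"])
uv=[(210.8,119.8),(294.8,120.5),(373.8,120.8),(448.8,122.8),(361,257.8),(425.8,257.8),(491.3,256.3)]
print(fitr(c,uv,[[60,128],[60,62],[60,0],[60,-62],[-60,0],[-60,-62],[-60,-128]],21,[550,-190,.15]))
print(proj(c,[537.3,-97.3,119]))
E
```

```text
[537.93108027 -96.72489633 101.51991568]
(array([ 5.51024e+02, -1.89149e+02,  1.56000e-01]), np.float64(1.52))
[255.44585894 251.3400655 ]
```

The rack fit repeats to 2 mm, and the tool is within 1.5 mm of the bay centre. Lowering now.

Call:
play_rows(
  travel=[
    [0,0,-0.02],
    [0,0,-0.04],
    [0,0,-0.055],
    [0,0,-0.065],
    [0,0,-0.07],
    [0,0,-0.072],
    [0,0,-0.072],
    [0,0,-0.072],
  ],
  angular=[
    [0,0,0],
    [0,0,0],
    [0,0,0],
    [0,0,0],
    [0,0,0],
    [0,0,0],
    [0,0,0],
    [0,0,0],
  ],
  gripper=[0,0,0,0,0,0,0,0],
)

```text
clock: 6.38
ee_pos: [539.0, -98.9, 49.1]
ee_rot: [1.3, 1.57, -0.117]
force: [-0.1, -0.1, -2.7]
gripper_width: 0.283
```

```bash
python3 look.py w6
```

```text
6.3833 [539.  -98.9  49.1] [-0.1 -0.1 -2.7] 0.006
[ 0.153 -0.988  0.   ]
```

View pics/w6.png

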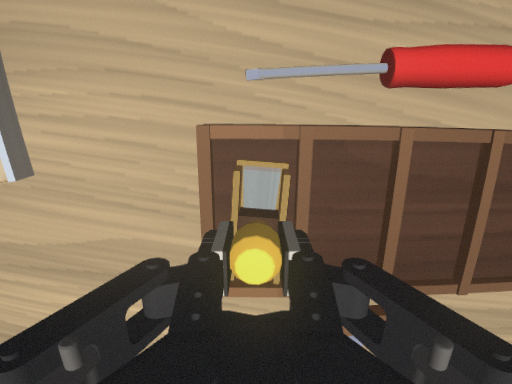

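It hangs centred in the bay, still carrying its weight (-2.7 N). I'll set it down.

Call:
play_rows(
  travel=[
    [0,0,-0.002],
    [0,0,-0.004],
    [0,0,-0.005],
    [0,0,-0.005],
  ],
  angular=[
    [0,0,0],
    [0,0,0],
    [0,0,0],
    [0,0,0],
  ],
  gripper=[0,0,0,0],
)

```text
clock: 6.77
ee_pos: [538.8, -99.3, 45.5]
ee_rot: [0.859, 1.57, -0.558]
force: [-0.7, -0.5, 3.4]
gripper_width: 0.285
```

In contact (+3.4 N). Release and rise.

Call:
play_rows(
  travel=[
    [0,0,0],
    [0,0,0],
    [0,0,0],
    [0,0,0.03],
    [0,0,0.08],
    [0,0,0.13],
    [0,0,0.16],
    [0,0,0.18],
    [0,0,0.18],
  ],
  angular=[
    [0,0,0],
    [0,0,0],
    [0,0,0],
    [0,0,0],
    [0,0,0],
    [0,0,0],
    [0,0,0],
    [0,0,0],
    [0,0,0],
  ],
  gripper=[0.53,0.53,0.53,0.53,0.53,0.53,0.53,0.53,0.53],
)

```text
clock: 7.52
ee_pos: [540.9, -99.2, 183.7]
ee_rot: [1.239, 1.563, -0.179]
force: [-0.5, 0.8, -0.1]
gripper_width: 0.529
```

```bash
python3 look.py w7
```

```text
7.5167 [540.9 -99.2 183.7] [-0.5  0.8 -0.1] 0.052
[ 0.153 -0.988  0.003]
```

View pics/w7.png

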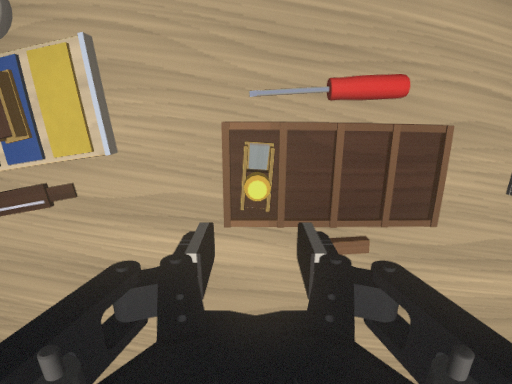

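Yellow stands upright and centred in the leftmost bay at (257,188). Now blue.

Call:
play_rows(
  travel=[
    [0.006,0.05,0],
    [0.012,0.1,0],
    [0.02,0.15,0],
    [0.026,0.2,0],
    [0.033,0.25,0],
    [0.04,0.3,0],
    [0.045,0.35,0],
    [0.047,0.379,-0.02],
    [0.047,0.379,-0.07],
    [0.047,0.379,-0.12],
  ],
  angular=[
    [0,0,0.004],
    [0,0,0.008],
    [0,0,0.012],
    [0,0,0.016],
    [0,0,0.0195],
    [0,0,0.0195],
    [0,0,0.0195],
    [0,0,0.0195],
    [0,0,0.0195],
    [0,0,0.0195],
  ],
  gripper=[0.53,0.53,0.53,0.53,0.53,0.53,0.53,0.53,0.53,0.53],
)

```text
clock: 8.4
ee_pos: [573.5, 188.3, 88.6]
ee_rot: [2.153, 1.568, 0.862]
force: [0.5, -0.6, -0.9]
gripper_width: 0.53
```

Call:
play_rows(
  travel=[
    [0,0,0],
    [0,0,0],
  ],
  angular=[
    [0,0,0],
    [0,0,0],
  ],
  gripper=[0.53,0.53],
)

```text
clock: 8.57
ee_pos: [571.5, 184.3, 86.9]
ee_rot: [-1.53, 1.564, -2.824]
force: [0.9, -0.2, 1.6]
gripper_width: 0.531
```

```bash
python3 look.py w8
```

```text
8.5667 [571.5 184.3  86.9] [ 0.9 -0.2  1.6] 0.065
[ 0.273 -0.962  0.   ]
```

View pics/w8.png

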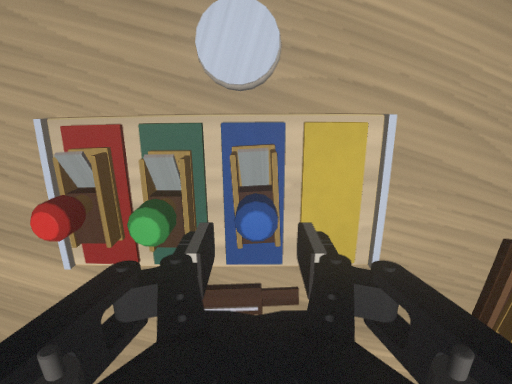

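The blue knob at (257,217) is centred laterally. I'll add 3 mm forward, then descend and grip.

Call:
play_rows(
  travel=[
    [0.004,0,-0.02],
    [0.005,0,-0.035],
    [0.005,0,-0.047],
    [0.005,0,-0.047],
    [0.005,0,-0.047],
    [0.005,0,-0.047],
    [0.005,0,-0.047],
    [0.005,0,-0.047],
    [0.005,0,-0.047],
    [0.005,0,-0.047],
  ],
  angular=[
    [0,0,0],
    [0,0,0],
    [0,0,0],
    [0,0,0],
    [0,0,0],
    [0,0,0],
    [0,0,0],
    [0,0,0],
    [0,0,0],
    [0,0,0],
  ],
  gripper=[0.53,0.53,0.53,0.53,0,0,0,0,0,0],
)

```text
clock: 9.45
ee_pos: [577.7, 185.5, 55.0]
ee_rot: [1.733, 1.57, 0.438]
force: [-0.5, -0.1, 0.5]
gripper_width: 0.285
```

Call:
play_rows(
  travel=[
    [0,0,0],
    [0,0,0.01],
    [0,0,0.03],
    [0,0,0.06],
    [0,0,0.09],
    [0,0,0.09],
  ],
  angular=[
    [0,0,0],
    [0,0,0],
    [0,0,0],
    [0,0,0],
    [0,0,0],
    [0,0,0],
  ],
  gripper=[0,0,0,0,0,0],
)

```text
clock: 9.95
ee_pos: [580.0, 186.2, 126.5]
ee_rot: [1.6, 1.563, 0.305]
force: [0.6, 1.2, -2.5]
gripper_width: 0.283
```

```bash
python3 look.py w9
```

```text
9.95 [580.  186.2 126.5] [ 0.6  1.2 -2.5] 0.061
[ 0.272 -0.962 -0.   ]
```

View pics/w9.png

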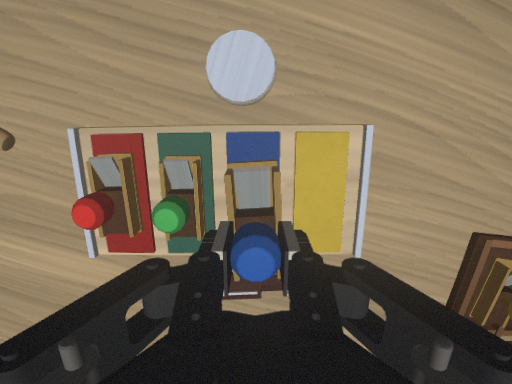

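Blue is held. The carried sole will pass over yellow (top at 76 mm), so I'll raise it a little more on the way.

Call:
play_rows(
  travel=[
    [0,-0.03,0.03],
    [-0.005,-0.08,0.035],
    [-0.01,-0.13,0.035],
    [-0.016,-0.18,0.035],
    [-0.022,-0.23,0.035],
    [-0.028,-0.28,0.035],
    [-0.034,-0.33,0.035],
    [-0.04,-0.38,0.035],
    [-0.044,-0.43,0.035],
    [-0.044,-0.461,0.035],
  ],
  angular=[
    [0,0,-0.004],
    [0,0,-0.008],
    [0,0,-0.012],
    [0,0,-0.016],
    [0,0,-0.0195],
    [0,0,-0.0195],
    [0,0,-0.0195],
    [0,0,-0.0195],
    [0,0,-0.0195],
    [0,0,-0.0195],
  ],
  gripper=[0,0,0,0,0,0,0,0,0,0],
)

```text
clock: 10.83
ee_pos: [541.6, -165.9, 146.5]
ee_rot: [-1.286, 1.566, -2.709]
force: [1.4, -0.5, -1.9]
gripper_width: 0.286
```

Call:
play_rows(
  travel=[
    [0,0,0],
    [0,0,-0.03],
    [0,0,-0.06],
    [0,0,-0.08],
    [0,0,-0.08],
    [0,0,-0.08],
  ],
  angular=[
    [0,0,0],
    [0,0,0],
    [0,0,0],
    [0,0,0],
    [0,0,0],
    [0,0,0],
  ],
  gripper=[0,0,0,0,0,0],
)

```text
clock: 11.33
ee_pos: [543.1, -160.1, 86.7]
ee_rot: [-1.999, 1.567, 2.867]
force: [0.2, 0.3, -2.5]
gripper_width: 0.283
```

```bash
python3 look.py w10
```

```text
11.3333 [ 543.1 -160.1   86.7] [ 0.2  0.3 -2.5] 0.037
[ 0.153 -0.988 -0.002]
```

View pics/w10.png

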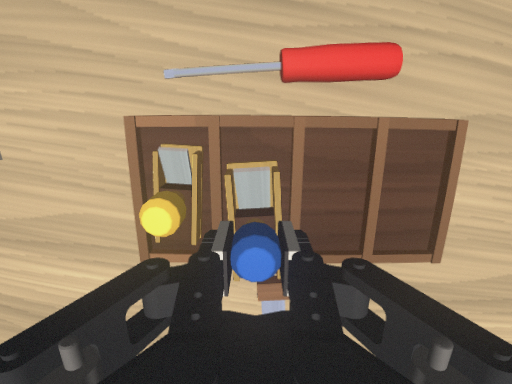

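Blue is lined up with its bay. I'll lower it with 3 mm forward.

Call:
play_rows(
  travel=[
    [0.002,0,-0.02],
    [0.004,0,-0.035],
    [0.004,0,-0.043],
    [0.004,0,-0.046],
    [0.004,0,-0.047],
    [0.004,0,-0.047],
    [0.004,0,-0.047],
  ],
  angular=[
    [0,0,0],
    [0,0,0],
    [0,0,0],
    [0,0,0],
    [0,0,0],
    [0,0,0],
    [0,0,0],
  ],
  gripper=[0,0,0,0,0,0,0],
)

```text
clock: 11.97
ee_pos: [547.9, -160.7, 53.6]
ee_rot: [1.101, 1.57, -0.316]
force: [-0.0, 1.0, -2.5]
gripper_width: 0.287
```

Call:
play_rows(
  travel=[
    [0,0,-0.001],
    [0,0,-0.002],
    [0,0,-0.002],
    [0,0,-0.002],
  ],
  angular=[
    [0,0,0],
    [0,0,0],
    [0,0,0],
    [0,0,0],
  ],
  gripper=[0,0,0,0],
)

```text
clock: 12.3
ee_pos: [547.5, -160.6, 51.7]
ee_rot: [0.75, 1.571, -0.667]
force: [0.3, 0.7, -3.2]
gripper_width: 0.282
```

Call:
play_rows(
  travel=[
    [0,0,-0.001],
    [0,0,-0.002],
    [0,0,-0.003],
    [0,0,-0.003],
  ],
  angular=[
    [0,0,0],
    [0,0,0],
    [0,0,0],
    [0,0,0],
  ],
  gripper=[0,0,0,0],
)

```text
clock: 12.63
ee_pos: [547.4, -160.6, 49.1]
ee_rot: [-1.674, 1.571, -3.091]
force: [-0.3, 0.9, -2.8]
gripper_width: 0.288
```

Call:
play_rows(
  travel=[
    [0,0,-0.001],
    [0,0,-0.002],
    [0,0,-0.002],
  ],
  angular=[
    [0,0,0],
    [0,0,0],
    [0,0,0],
  ],
  gripper=[0,0,0],
)

```text
clock: 12.88
ee_pos: [547.5, -160.5, 49.0]
ee_rot: [-0.702, 1.57, -2.119]
force: [-2.8, 1.0, 6.8]
gripper_width: 0.283
```

Contact. Release and rise.

Call:
play_rows(
  travel=[
    [0,0,0],
    [0,0,0],
    [0,0,0],
    [0,0,0.03],
    [0,0,0.08],
    [0,0,0.13],
    [0,0,0.16],
    [0,0,0.18],
    [0,0,0.18],
  ],
  angular=[
    [0,0,0],
    [0,0,0],
    [0,0,0],
    [0,0,0],
    [0,0,0],
    [0,0,0],
    [0,0,0],
    [0,0,0],
    [0,0,0],
  ],
  gripper=[0.53,0.53,0.53,0.53,0.53,0.53,0.53,0.53,0.53],
)

```text
clock: 13.63
ee_pos: [550.0, -161.1, 186.8]
ee_rot: [1.136, 1.563, -0.281]
force: [0.3, -0.2, 0.3]
gripper_width: 0.528
```

```bash
python3 look.py w11
```

```text
13.6333 [ 550.  -161.1  186.8] [ 0.3 -0.2  0.3] 0.058
[ 0.153 -0.988  0.003]
```

View pics/w11.png

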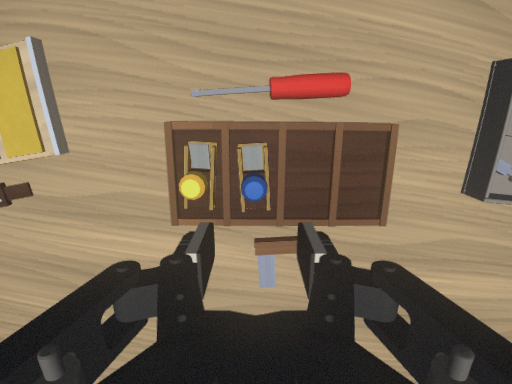

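Blue is good, with its knob at (254,188). Now green.

Call:
play_rows(
  travel=[
    [0.001,0.05,0],
    [0.002,0.1,0],
    [0.003,0.155,0],
    [0.004,0.21,0],
    [0.005,0.265,0],
    [0.006,0.32,0],
    [0.007,0.375,0],
    [0.008,0.43,0],
    [0.008,0.485,0],
    [0.008,0.53,0],
  ],
  angular=[
    [0,0,0.004],
    [0,0,0.008],
    [0,0,0.012],
    [0,0,0.016],
    [0,0,0.0195],
    [0,0,0.0195],
    [0,0,0.0195],
    [0,0,0.0195],
    [0,0,0.0195],
    [0,0,0.0195],
  ],
  gripper=[0.53,0.53,0.53,0.53,0.53,0.53,0.53,0.53,0.53,0.53],
)

```text
clock: 14.52
ee_pos: [552.0, 240.1, 181.0]
ee_rot: [-1.943, 1.568, 3.047]
force: [0.5, 0.4, -0.1]
gripper_width: 0.532
```

Call:
play_rows(
  travel=[
    [0,0.014,0],
    [0,0.014,-0.03],
    [0,0.014,-0.07],
    [0,0.014,-0.1],
    [0,0.014,-0.12],
    [0,0.014,-0.12],
    [0,0.014,-0.12],
  ],
  angular=[
    [0,0,0],
    [0,0,0],
    [0,0,0],
    [0,0,0],
    [0,0,0],
    [0,0,0],
    [0,0,0],
  ],
  gripper=[0.53,0.53,0.53,0.53,0.53,0.53,0.53],
)

```text
clock: 15.1
ee_pos: [552.6, 246.5, 91.1]
ee_rot: [-1.394, 1.567, -2.689]
force: [0.7, 0.4, 0.3]
gripper_width: 0.534
```

```bash
python3 look.py w12
```

```text
15.1 [552.6 246.5  91.1] [0.7 0.4 0.3] 0.037
[ 0.272 -0.962  0.001]
```

View pics/w12.png

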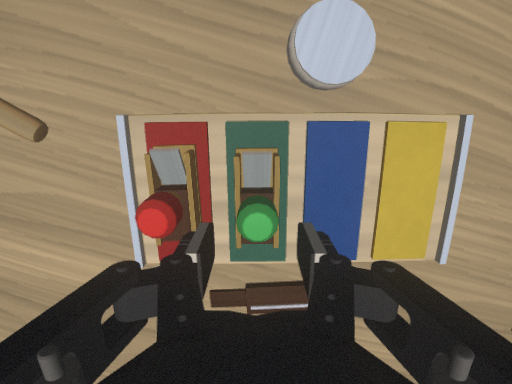

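The green knob at (258,222) is well centred. Descend and grip.

Call:
play_rows(
  travel=[
    [0.002,0,-0.02],
    [0.003,0,-0.04],
    [0.003,0,-0.052],
    [0.003,0,-0.052],
    [0.003,0,-0.052],
    [0.003,0,-0.052],
    [0.003,0,-0.052],
    [0.003,0,-0.052],
    [0.003,0,-0.052],
    [0.003,0,-0.052],
  ],
  angular=[
    [0,0,0],
    [0,0,0],
    [0,0,0],
    [0,0,0],
    [0,0,0],
    [0,0,0],
    [0,0,0],
    [0,0,0],
    [0,0,0],
    [0,0,0],
  ],
  gripper=[0.53,0.53,0.53,0.53,0,0,0,0,0,0],
)

```text
clock: 15.98
ee_pos: [556.4, 247.5, 54.9]
ee_rot: [1.385, 1.569, 0.09]
force: [-1.1, -1.3, 6.5]
gripper_width: 0.283
```

Call:
play_rows(
  travel=[
    [0,0,0],
    [0,0,0.01],
    [0,0,0.03],
    [0,0,0.06],
    [0,0,0.1],
    [0,0,0.13],
    [0,0,0.13],
  ],
  angular=[
    [0,0,0],
    [0,0,0],
    [0,0,0],
    [0,0,0],
    [0,0,0],
    [0,0,0],
    [0,0,0],
  ],
  gripper=[0,0,0,0,0,0,0],
)

```text
clock: 16.57
ee_pos: [558.0, 249.5, 156.3]
ee_rot: [1.796, 1.562, 0.502]
force: [0.6, 0.6, -2.1]
gripper_width: 0.286
```

```bash
python3 look.py w13
```

```text
16.5667 [558.  249.5 156.3] [ 0.6  0.6 -2.1] 0.059
[ 0.273 -0.962 -0.002]
```

View pics/w13.png

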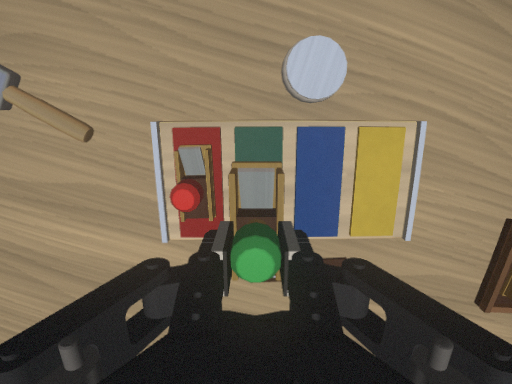

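Green is held and level. Carry it to the third bay.

Call:
play_rows(
  travel=[
    [0,-0.03,0],
    [0,-0.08,0],
    [0,-0.135,0],
    [0,-0.19,0],
    [0,-0.245,0],
    [0,-0.3,0],
    [0,-0.355,0],
    [0,-0.41,0],
    [0,-0.465,0],
    [0,-0.52,0],
  ],
  angular=[
    [0,0,-0.004],
    [0,0,-0.008],
    [0,0,-0.012],
    [0,0,-0.016],
    [0,0,-0.0195],
    [0,0,-0.0195],
    [0,0,-0.0195],
    [0,0,-0.0195],
    [0,0,-0.0195],
    [0,0,-0.0195],
  ],
  gripper=[0,0,0,0,0,0,0,0,0,0],
)

```text
clock: 17.45
ee_pos: [553.8, -144.3, 149.2]
ee_rot: [-1.967, 1.567, 2.899]
force: [0.2, -0.3, -2.6]
gripper_width: 0.28
```

Call:
play_rows(
  travel=[
    [0,-0.05,0],
    [0,-0.09,0],
    [0,-0.107,-0.02],
    [0,-0.107,-0.05],
    [0,-0.107,-0.08],
    [0,-0.107,-0.09],
    [0,-0.107,-0.09],
    [0,-0.107,-0.09],
  ],
  angular=[
    [0,0,0],
    [0,0,0],
    [0,0,0],
    [0,0,0],
    [0,0,0],
    [0,0,0],
    [0,0,0],
    [0,0,0],
  ],
  gripper=[0,0,0,0,0,0,0,0],
)

```text
clock: 18.12
ee_pos: [555.4, -221.7, 82.9]
ee_rot: [-2.327, 1.569, 2.541]
force: [-0.0, -0.3, -3.0]
gripper_width: 0.287
```

```bash
python3 look.py w14
```

```text
18.1167 [ 555.4 -221.7   82.9] [-0.  -0.3 -3. ] 0.031
[ 0.154 -0.988 -0.001]
```

View pics/w14.png

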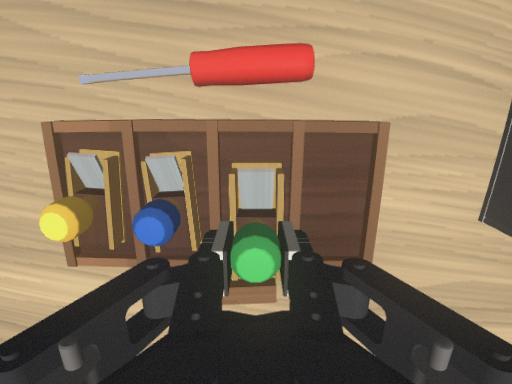

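Green is centred in its bay. Lower.

Call:
play_rows(
  travel=[
    [0,0,-0.02],
    [0,0,-0.033],
    [0,0,-0.04],
    [0,0,-0.043],
    [0,0,-0.044],
    [0,0,-0.044],
    [0,0,-0.044],
  ],
  angular=[
    [0,0,0],
    [0,0,0],
    [0,0,0],
    [0,0,0],
    [0,0,0],
    [0,0,0],
    [0,0,0],
  ],
  gripper=[0,0,0,0,0,0,0],
)

```text
clock: 18.75
ee_pos: [556.2, -222.9, 51.4]
ee_rot: [1.032, 1.57, -0.385]
force: [-0.3, 0.1, -3.2]
gripper_width: 0.276
```

Call:
play_rows(
  travel=[
    [0,0,-0.001],
    [0,0,-0.002],
    [0,0,-0.002],
    [0,0,-0.002],
  ],
  angular=[
    [0,0,0],
    [0,0,0],
    [0,0,0],
    [0,0,0],
  ],
  gripper=[0,0,0,0],
)

```text
clock: 19.08
ee_pos: [555.7, -222.9, 49.4]
ee_rot: [0.615, 1.571, -0.802]
force: [-0.3, 0.5, -3.2]
gripper_width: 0.285
```

Call:
play_rows(
  travel=[
    [0,0,-0.001],
    [0,0,-0.002],
    [0,0,-0.002],
  ],
  angular=[
    [0,0,0],
    [0,0,0],
    [0,0,0],
  ],
  gripper=[0,0,0],
)

```text
clock: 19.33
ee_pos: [555.9, -223.1, 48.9]
ee_rot: [0.244, 1.57, -1.174]
force: [-1.6, 0.5, 4.9]
gripper_width: 0.286
```

Contact. Release and rise.

Call:
play_rows(
  travel=[
    [0,0,0],
    [0,0,0],
    [0,0,0],
    [0,0,0.03],
    [0,0,0.08],
    [0,0,0.13],
    [0,0,0.16],
    [0,0,0.18],
    [0,0,0.18],
  ],
  angular=[
    [0,0,0],
    [0,0,0],
    [0,0,0],
    [0,0,0],
    [0,0,0],
    [0,0,0],
    [0,0,0],
    [0,0,0],
    [0,0,0],
  ],
  gripper=[0.53,0.53,0.53,0.53,0.53,0.53,0.53,0.53,0.53],
)

```text
clock: 20.08
ee_pos: [558.2, -223.4, 187.0]
ee_rot: [1.052, 1.563, -0.366]
force: [0.6, -0.0, -0.9]
gripper_width: 0.529
```

```bash
python3 look.py w15
```

```text
20.0833 [ 558.2 -223.4  187. ] [ 0.6 -0.  -0.9] 0.055
[ 0.153 -0.988  0.004]
```

View pics/w15.png

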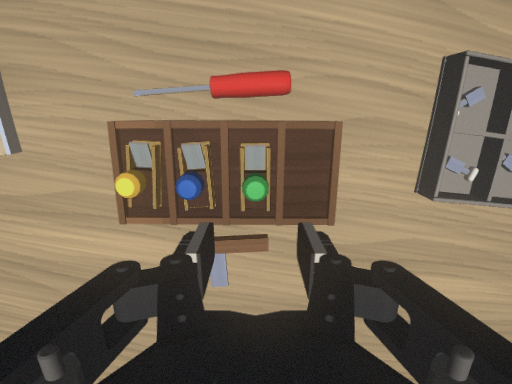

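Green is good at (255,188). Now red.

Call:
play_rows(
  travel=[
    [0,0.05,0],
    [-0.001,0.1,0],
    [-0.003,0.155,0],
    [-0.004,0.21,0],
    [-0.006,0.265,0],
    [-0.008,0.32,0],
    [-0.01,0.375,0],
    [-0.012,0.43,0],
    [-0.013,0.485,0],
    [-0.014,0.53,0],
  ],
  angular=[
    [0,0,0.004],
    [0,0,0.008],
    [0,0,0.012],
    [0,0,0.016],
    [0,0,0.0195],
    [0,0,0.0195],
    [0,0,0.0195],
    [0,0,0.0195],
    [0,0,0.0195],
    [0,0,0.0195],
  ],
  gripper=[0.53,0.53,0.53,0.53,0.53,0.53,0.53,0.53,0.53,0.53],
)

```text
clock: 20.97
ee_pos: [543.6, 177.9, 181.3]
ee_rot: [-2.025, 1.568, 2.966]
force: [0.5, -0.7, -0.2]
gripper_width: 0.528
```

Call:
play_rows(
  travel=[
    [-0.004,0.05,0],
    [-0.008,0.1,0],
    [-0.009,0.15,0],
    [-0.009,0.177,-0.03],
    [-0.009,0.177,-0.07],
    [-0.009,0.177,-0.1],
    [-0.009,0.177,-0.12],
    [-0.009,0.177,-0.12],
    [-0.009,0.177,-0.12],
  ],
  angular=[
    [0,0,0],
    [0,0,0],
    [0,0,0],
    [0,0,0],
    [0,0,0],
    [0,0,0],
    [0,0,0],
    [0,0,0],
    [0,0,0],
  ],
  gripper=[0.53,0.53,0.53,0.53,0.53,0.53,0.53,0.53,0.53],
)

```text
clock: 21.72
ee_pos: [537.3, 306.8, 90.9]
ee_rot: [-1.376, 1.567, -2.67]
force: [-0.1, 1.3, 0.6]
gripper_width: 0.53
```

```bash
python3 look.py w16
```

```text
21.7167 [537.3 306.8  90.9] [-0.1  1.3  0.6] 0.038
[ 0.273 -0.962  0.001]
```

View pics/w16.png

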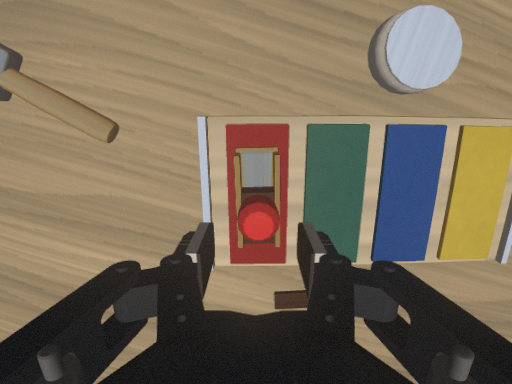

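The red knob at (259,221) is centred. Grip.

Call:
play_rows(
  travel=[
    [0.002,0,-0.02],
    [0.003,0,-0.04],
    [0.003,0,-0.052],
    [0.003,0,-0.052],
    [0.003,0,-0.052],
    [0.003,0,-0.052],
    [0.003,0,-0.052],
    [0.003,0,-0.052],
    [0.003,0,-0.052],
    [0.003,0,-0.052],
  ],
  angular=[
    [0,0,0],
    [0,0,0],
    [0,0,0],
    [0,0,0],
    [0,0,0],
    [0,0,0],
    [0,0,0],
    [0,0,0],
    [0,0,0],
    [0,0,0],
  ],
  gripper=[0.53,0.53,0.53,0.53,0,0,0,0,0,0],
)

```text
clock: 22.6
ee_pos: [541.4, 307.6, 55.0]
ee_rot: [1.484, 1.569, 0.189]
force: [-0.9, -2.4, 6.9]
gripper_width: 0.284
```

Call:
play_rows(
  travel=[
    [0,0,0],
    [0,0,0.01],
    [0,0,0.03],
    [0,0,0.06],
    [0,0,0.1],
    [0,0,0.13],
    [0,0,0.13],
  ],
  angular=[
    [0,0,0],
    [0,0,0],
    [0,0,0],
    [0,0,0],
    [0,0,0],
    [0,0,0],
    [0,0,0],
  ],
  gripper=[0,0,0,0,0,0,0],
)

```text
clock: 23.18
ee_pos: [542.8, 309.8, 156.4]
ee_rot: [1.903, 1.561, 0.609]
force: [1.2, 0.5, -2.6]
gripper_width: 0.285
```

```bash
python3 look.py w17
```

```text
23.1833 [542.8 309.8 156.4] [ 1.2  0.5 -2.6] 0.055
[ 0.273 -0.962 -0.003]
```

View pics/w17.png

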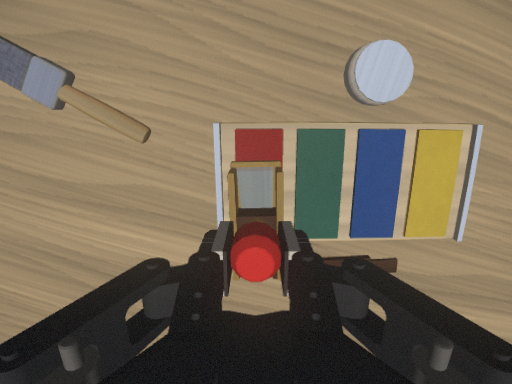

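Red is held. Carry it to the rightmost bay.

Call:
play_rows(
  travel=[
    [0,-0.03,0],
    [0.002,-0.08,0],
    [0.004,-0.135,0],
    [0.006,-0.19,0],
    [0.008,-0.245,0],
    [0.01,-0.3,0],
    [0.012,-0.355,0],
    [0.014,-0.41,0],
    [0.016,-0.465,0],
    [0.018,-0.52,0],
  ],
  angular=[
    [0,0,-0.004],
    [0,0,-0.008],
    [0,0,-0.012],
    [0,0,-0.016],
    [0,0,-0.0195],
    [0,0,-0.0195],
    [0,0,-0.0195],
    [0,0,-0.0195],
    [0,0,-0.0195],
    [0,0,-0.0195],
  ],
  gripper=[0,0,0,0,0,0,0,0,0,0],
)

```text
clock: 24.07
ee_pos: [552.5, -84.4, 149.5]
ee_rot: [-1.873, 1.568, 2.993]
force: [0.2, -0.2, -2.4]
gripper_width: 0.284
```

Call:
play_rows(
  travel=[
    [0.003,-0.05,0],
    [0.006,-0.1,0],
    [0.009,-0.15,0],
    [0.012,-0.2,0],
    [0.014,-0.24,0],
    [0.014,-0.266,-0.02],
    [0.014,-0.266,-0.06],
    [0.014,-0.266,-0.09],
    [0.014,-0.266,-0.09],
    [0.014,-0.266,-0.09],
  ],
  angular=[
    [0,0,0],
    [0,0,0],
    [0,0,0],
    [0,0,0],
    [0,0,0],
    [0,0,0],
    [0,0,0],
    [0,0,0],
    [0,0,0],
    [0,0,0],
  ],
  gripper=[0,0,0,0,0,0,0,0,0,0],
)

```text
clock: 24.9
ee_pos: [562.9, -281.0, 81.2]
ee_rot: [-2.211, 1.565, 2.655]
force: [0.3, -0.6, -2.5]
gripper_width: 0.283
```

```bash
python3 look.py w18
```

```text
24.9 [ 562.9 -281.    81.2] [ 0.3 -0.6 -2.5] 0.052
[ 0.154 -0.988 -0.003]
```

View pics/w18.png

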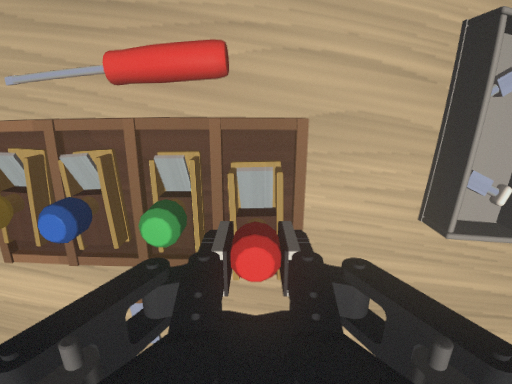

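Red is centred over the rightmost bay. Lower.

Call:
play_rows(
  travel=[
    [0,0,-0.02],
    [0,0,-0.033],
    [0,0,-0.04],
    [0,0,-0.042],
    [0,0,-0.042],
    [0,0,-0.042],
    [0,0,-0.042],
  ],
  angular=[
    [0,0,0],
    [0,0,0],
    [0,0,0],
    [0,0,0],
    [0,0,0],
    [0,0,0],
    [0,0,0],
  ],
  gripper=[0,0,0,0,0,0,0],
)

```text
clock: 25.53
ee_pos: [565.3, -282.2, 53.1]
ee_rot: [0.952, 1.569, -0.465]
force: [0.5, 0.5, -2.8]
gripper_width: 0.285
```

Call:
play_rows(
  travel=[
    [0,0,-0.001],
    [0,0,-0.002],
    [0,0,-0.003],
    [0,0,-0.003],
  ],
  angular=[
    [0,0,0],
    [0,0,0],
    [0,0,0],
    [0,0,0],
  ],
  gripper=[0,0,0,0],
)

```text
clock: 25.87
ee_pos: [564.6, -282.1, 50.0]
ee_rot: [-1.323, 1.571, -2.741]
force: [0.9, -0.5, -2.5]
gripper_width: 0.287
```

```bash
python3 look.py w19
```

```text
25.8667 [ 564.6 -282.1   50. ] [ 0.9 -0.5 -2.5] 0.002
[ 0.153 -0.988  0.   ]
```

View pics/w19.png

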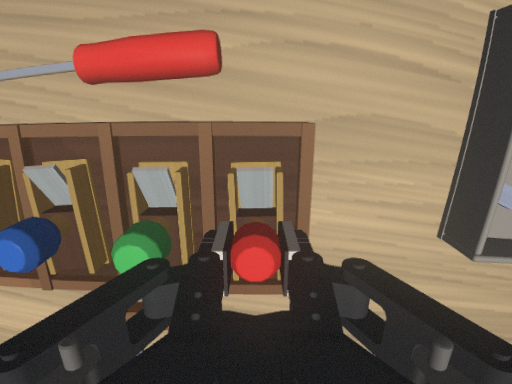

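Red is centred in the bay and still hanging just above the floor.

Call:
play_rows(
  travel=[
    [0,0,-0.001],
    [0,0,-0.002],
    [0,0,-0.0025],
    [0,0,-0.0025],
  ],
  angular=[
    [0,0,0],
    [0,0,0],
    [0,0,0],
    [0,0,0],
  ],
  gripper=[0,0,0,0],
)

```text
clock: 26.25
ee_pos: [564.9, -282.3, 48.9]
ee_rot: [0.413, 1.57, -1.004]
force: [-3.5, 1.0, 4.6]
gripper_width: 0.28
```

Contact. Release, rise and back off for a full check.

Call:
play_rows(
  travel=[
    [0,0,0],
    [0,0,0],
    [0,0,0],
    [0,0,0.03],
    [0,0,0.08],
    [0,0,0.13],
    [0,0,0.18],
    [0,0,0.23],
    [0,0,0.26],
    [0,0,0.26],
  ],
  angular=[
    [0,0,0],
    [0,0,0],
    [0,0,0],
    [0,0,0],
    [0,0,0],
    [0,0,0],
    [0,0,0],
    [0,0,0],
    [0,0,0],
    [0,0,0],
  ],
  gripper=[0.53,0.53,0.53,0.53,0.53,0.53,0.53,0.53,0.53,0.53],
)

```text
clock: 27.08
ee_pos: [568.0, -282.9, 249.8]
ee_rot: [0.988, 1.559, -0.429]
force: [-0.5, 0.1, 0.7]
gripper_width: 0.531
```

Call:
play_rows(
  travel=[
    [-0.02,0.04,0],
    [-0.05,0.08,0],
    [-0.07,0.12,0],
    [-0.07,0.12,0],
    [-0.07,0.12,0],
    [-0.07,0.12,0],
    [-0.07,0.12,0],
  ],
  angular=[
    [0,0,0],
    [0,0,0],
    [0,0,0],
    [0,0,0],
    [0,0,0],
    [0,0,0],
    [0,0,0],
  ],
  gripper=[0.53,0.53,0.53,0.53,0.53,0.53,0.53],
)

```text
clock: 27.67
ee_pos: [512.5, -193.3, 242.8]
ee_rot: [-0.061, 1.571, -1.48]
force: [-0.4, -0.5, -0.7]
gripper_width: 0.529
```

```bash
python3 look.py w20; python3 - <<'E'
from h import *
c=cam("wrist"); crop(c,100,40,250,160,3,"pics/w20c.png")
c=cam("scene"); crop(c,140,140,120,85,6,"pics/s20.png")
E
```

```text
27.6667 [ 512.5 -193.3  242.8] [-0.4 -0.5 -0.7] 0.006
[ 0.151 -0.988  0.   ]
```

View pics/w20c.png

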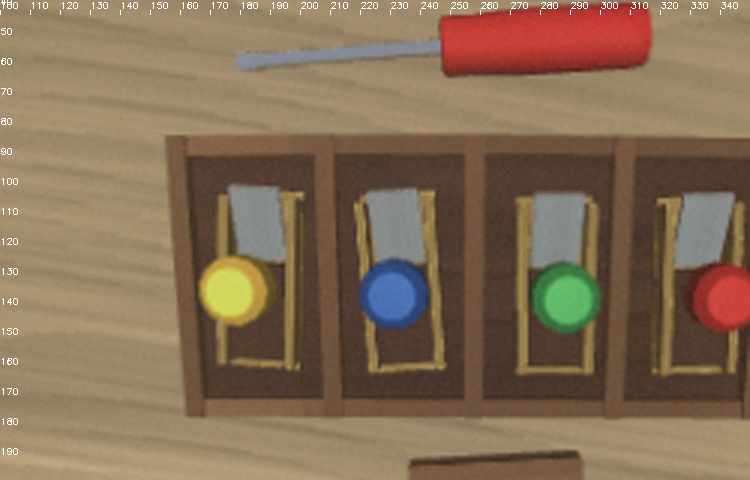

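View pics/s20.png

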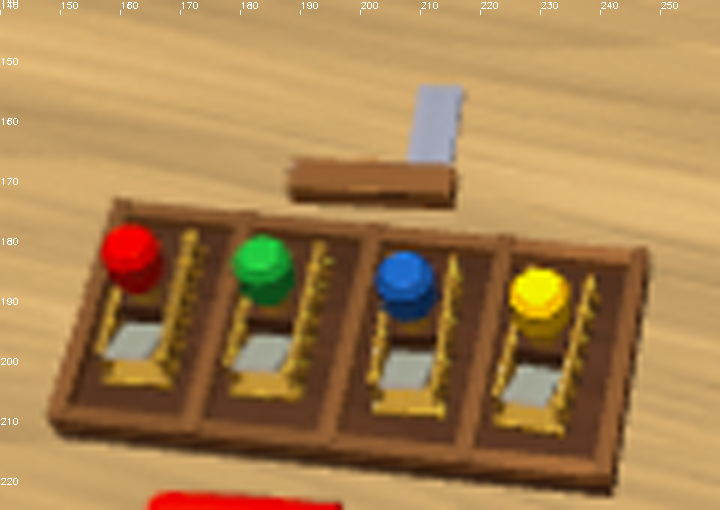

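All four stand upright in their bays. I'll check the knob positions in the rack frame.

```bash
python3 - <<'E'
from rackfit import *
o=ctrl.get_obs(); print(o["clock"],o["force"].round(1))
W=cam("wrist");S=cam("scene")
g=lambda X,Y:((X+.5)/3-.5+100,(Y+.5)/3-.5+40); s6=lambda X,Y:((X+.5)/6-.5+140,(Y+.5)/6-.5+140)
# rack fit from same wrist view: outer left corners + divider centres far/near
uv=[g(166,136),g(324,136),g(474,137),g(624,139),g(188,416),g(333,416),g(474,416),g(614,416)]
p,e=fitr(W,uv,[[60,128],[60,62],[60,0],[60,-62],[-60,128],[-60,62],[-60,0],[-60,-62]],21,[550,-190,.15]); print("rack W",p,e)
ps,es=fitr(S,[s6(613,472),s6(52,416),s6(116,201),s6(648,250)],[[60,128],[60,-128],[-60,-128],[-60,128]],21,[550,-190,.15]); print("rack S",ps,es)
kw=dict(yellow=(232,291),blue=(394,293),green=(566,298),red=(724,298))
ks=dict(yellow=(539,297),blue=(405,283),green=(263,268),red=(132,255))
for k in kw:
  for c,q,f,d in((W,p,g,kw),(S,ps,s6,ks)):
    P=at(c,*f(*d[k]),62); v=P[:2]-q[:2]; co,si=np.cos(q[2]),np.sin(q[2])
    print(k,(co*v[0]+si*v[1]).round(1),(-si*v[0]+co*v[1]).round(1))
E
```

```text
27.8167 [-0.1 -0.2 -0.4]
rack W [ 5.50627e+02 -1.89897e+02  1.49000e-01] 1.11
rack S [ 5.50695e+02 -1.87927e+02  1.54000e-01] 0.54
yellow -0.3 92.6
yellow -1.6 88.0
blue -1.1 30.7
blue -2.4 28.3
green -2.8 -34.7
green -3.3 -35.9
red -2.3 -95.4
red -3.8 -96.1
```

All four are within about 5 mm of their bay centres in both cameras, against limits of 14 and 15 mm. The arm is clear, so I'll hand the job in.

```bash
python3 -c "
from bench import ctrl
print(ctrl.finish_job())"
```

```text
the job is handed in; nothing more can be done
None
```

I moved all four planes to the dark rack in reverse order and handed the job in at about 28 s of the 96 s allowed. The hand-in gives no verdict, so I can't confirm the result beyond my own checks. From the robot's left, the bays now hold yellow, blue, green and red; the pale rack held red, green, blue and yellow.

- **Position:** in the last wrist and scene pictures, every knob is within about 5 mm of its bay centre along the row and 4 mm across it (limits 14 and 15 mm).
- **Posture:** all four look upright and lengthwise in those pictures. I did not measure tilt or knob height separately.
- **Release:** the arm was well clear above the rack, with almost no force on the tool. No plane tipped at any point.
- **Disagreements:** the scene and top cameras differed by 3–6 mm on the knob positions, so I averaged them and checked against the wrist camera before gripping. In the last check the wrist and scene cameras disagreed most on yellow: its y came out as 92.6 mm in one and 88.0 mm in the other, both inside tolerance.

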